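Refit the pick-up plate of the vacuum bolt counter

ROBOT

A 6-joint arm with a two-finger parallel gripper is mounted at the origin on the work surface. World frame = base frame: x ahead of the robot, y to its left, z up, the work surface at z = 0. Lengths are in mm, angles in rad, forces in N, time in s.
With the tool pointing down it reaches from about 150 to 775 mm from the base axis. Payload 6.1 kg.
Tool frame: the origin (TCP) lies between the finger pads; the fingertips stand 11 mm ahead of it and the grasp point (between the pads) lies 8 mm behind it; z points along the fingers, y is the direction in which the jaws open and shut (so a half turn about z gives the same grasp; the last joint's range is limited). The gripper opens to 85 mm and grips with 20 to 120 N. Pads are 22 mm wide; open, the fingers measure 114 mm over their backs; the gripper's body (76 mm by 85 mm) begins 54 mm behind the grasp point. The pads swing forward as they close: fully open they stand 13 mm farther back than shut.
Start: joints at [-1.321, 0.126, -0.04, 1.405, 0, 1.571], TCP at [129.78, -508.69, 242.295] pointing down, gripper open.
Joint ranges: [-2.72, 2.72], [-0.95, 1.95], [-1.27, 1.35], [-1.78, 2.02], [-1.46, 1.47], [-3.14, 3.14]. Speed limits (rad/s): [2.39, 2.39, 3.01, 3.14, 3.14, 3.14].

INTERFACE

Orientations are given as a unit quaternion [w, x, y, z].
In Python, from workcell import get_state, vision, order gives the robot as it stands.
- The arm moves only by the tool move_arm, never from a script. Its argument "steps" is one flat list of numbers, 4 for each row, row after row: the shift along the tool's x, y, z in cm, then the turn about the tool's z in rad. In form: [tx, ty, tz, roll, tx, ty, tz, roll, ...]. A call has 1 to 10 rows; each row shifts and turns the commanded pose from where the row before left it, along the tool's axes as they then stand; what a row does not reach is not made up. A row lasts 1/12 s, in which the tool goes at most 41.7 mm and 7.16 degrees, less where a joint would pass 70% of its speed; a pose out of reach is approached as far as the arm can. A call is refused whole if a number of a shift passes 4.17 or a number of a turn 0.125, either way. A call with a gripper value outside its range is refused whole. "hand" is the finger opening in cm, from 0 to 8.54, set as the call begins (left out, the last holds). The fingers move at their own pace and stop on an object; "newtons" is the grip in N (left out, the last holds). Time passes only in rows, so rows that do not move let the fingers close. It gives the time, the measured TCP pose, the force and the opening at its end, in the units of the state.
- get_state(): the state, without advancing time (a new reading comes with each control period).
- vision.get_image(name): name is "scene" or "top" or "wrist"; returns a dict with "frame" (420x560x3 uint8, blue, green, red), "fx", "fy", "cx", "cy" (pixels), "R" (3x3) and "t" (3): a world point X has camera coordinates R X + t; the wrist camera has in their place "tool_from_camera" (4x4, takes a point from camera to tool coordinates, whose origin is the TCP and whose axes are the flange's). Camera axes: x right, y down, z forward; pixel columns grow to the right and rows downward; lengths in mm; the calibration is good to about 2 mm. A picture is of the moment at which its call begins: read the wrist's pose just before it. There is no depth.
- order.close_job(): hands the job in, once; it reports no verdict.
The state is a dict: "t": time; "joint_pos": joint angles; "joint_vel": joint speeds; "joint_torque": joint torques, N m; "tcp_pos": TCP position; "tool_rot": TCP orientation; "wrist_force": force on the tool from outside, world axes, zero at the start; "ft_torque": the same for the moment, N m; "opening": opening from 0.0 (shut) to 1.0 (fully open).
Only numpy, scipy, OpenCV 4.12 (cv2) and the standard library are available. Lean on these libraries where they do the work, as an engineer would, in place of code of your own. Each camera call takes 0.05 s, during which the arm holds its last target. There are 200 camera calls.

TASK

Pick up the dark steel pick-up plate by its upright rib and fit it into the bolt counter's bracket, wide ear in the wide slot and narrow ear in the narrow slot. Push the ears down between the spring clips until the plate sits flat and fully home, then let go of it; leave the loose fittings lying around it where they are.

Things in the scene. Friction and masses are not known exactly. Their poses are not given: they have to be found in the camera images.
- plate: Loose dark steel plate, about 0.3 kg, lying flat: 56 (x) by 80 (y) by 8 mm. At each end an 8 mm thick ear sticks out 20 mm, centred in x: wide (30 mm) at +y, narrow (16 mm) at -y; 120 mm over both tips. A grip rib stands on its middle: 12 mm thick (x), 50 mm long (y), top 44 mm above the underside. Origin: centre of the underside, z up, y along towards the wide ear.
- counter: Bolt counter, fixed. Origin: at shelf height under the middle of its plate bracket; y along the bracket towards the wide slot, z up. Bracket base 80 (x) by 124 (y) mm. A steel housing 240 (y) by 200 (x) by 120 mm high, with a red button and a pot on top (to 193 mm), begins 145 mm from the origin towards -y; a low tray of bolts lies on the housing's +x side.
- seat (a point): Centre of the bracket's flat seat, 16 mm above the shelf, 54 (x) by 76 (y) mm, axes as the counter: here the plate's origin must come, y along y. Beyond each end of the seat two posts (43 to 57 mm from the middle, tops 46 mm above the shelf, reaching 36 mm to either side in x) leave a slot open at the top and outer end. The plate body has 3 mm play in y to the posts.
- wide_slot (a point): Middle of the wide slot at seat height (counter 0, 50, 16 mm), where the wide ear's point must come. 38 mm between the posts, lined on both sides by spring clips 28 mm apart at rest, each giving up to 2.5 mm in x. The clips flare open at the top (43 to 53 mm above the shelf) and catch an ear up to about 4 mm off-centre.
- narrow_slot (a point): Middle of the narrow slot at seat height (counter 0, -50, 16 mm), where the narrow ear's point must come. 24 mm between the posts, clips 14 mm apart at rest, otherwise like the wide slot. The clips grip the ears: the plate does not drop in by itself but needs a downward push of 5 to 12 N in all over the last 27 mm, and stays where it is left.
- wide_ear (a point): Point on the plate's underside in the wide ear, at plate (0, 50, 0) mm
- narrow_ear (a point): Point on the plate's underside in the narrow ear, at plate (0, -50, 0) mm
- elbow: Loose silver elbow fitting, 40 mm foot, 56 mm high, standing on the shelf; a bystander. Origin: centre of the foot's underside; its arm points along x
- gasket: Loose copper ring gasket, 60 mm outside, 5 mm thick, flat on the shelf; a bystander. Origin: centre of the underside
- cap: Loose yellow plastic flange cap, 60 mm across, 24 mm high; a bystander. Origin: centre of the underside

How it is judged:
By the outcome, as a careful person would: the job done as asked, in the order asked, and still so for the second after the job is handed in, with the robot touching nothing.
It also fails if it takes over 45 s, if anything falls off the work surface, if the arm or the gripper's body presses on something with over 40 N, if the wrist force passes 120 N, or if a joint passes its speed limit or range.

## Working session

There is one attempt and no reset: what is moved stays moved. The work goes in short steps, Python scripts to look and compute and a tool call to move; the robot and the scene stay as the last step left them, time stands still between calls to the robot, and variables do not carry over. Pictures are saved under pics/ and viewed, about 8 in all and at most 12, crops included, and the job is handed in when it is done.

Besides the shell and the picture viewer there is one more tool, called by a JSON object that holds its "api" and its "payload", one argument or row to a line. move_arm: Moves the arm, as the interface text tells. Its arguments: {"type":"object","properties":{"steps":{"type":"array","items":{"type":"number"}},"hand":{"type":"number"},"newtons":{"type":"number"}},"required":["steps"]}

```bash
mkdir -p pics; cat > h.py <<'E'
import numpy as np, cv2
from workcell import get_state, vision, order
def ray(im,u,v,z):
    R=np.array(im["R"]);t=np.array(im["t"]).ravel()
    c=-R.T@t; d=R.T@np.array([(u-im["cx"])/im["fx"],(v-im["cy"])/im["fy"],1.])
    return c+d*(z-c[2])/d[2]
def proj(im,X):
    p=np.array(im["R"])@np.array(X,float)+np.array(im["t"]).ravel()
    return np.array([im["fx"]*p[0]/p[2]+im["cx"],im["fy"]*p[1]/p[2]+im["cy"]])
E
python3 - <<'E'
from h import *
import pickle
s=get_state();print(s)
for n in("top","scene"):
    im=vision.get_image(n);pickle.dump(im,open(n+".pkl","wb"));cv2.imwrite(f"pics/{n}.png",im["frame"])
    R=np.array(im["R"]);print(n,im["fx"],-R.T@np.array(im["t"]).ravel(),R[2])
E
```

```text
{'t': 0.0, 'joint_pos': array([-1.32101541e+00,  1.26387019e-01, -4.06160350e-02,  1.40539623e+00,
       -2.86952650e-05,  1.57077481e+00]), 'joint_vel': array([ 0.0009412 ,  0.00093561,  0.00032328, -0.00046795, -0.00049849,
        0.00159436]), 'joint_torque': array([-5.90122545e-04, -4.35909855e+01,  3.52927423e+01,  1.71181338e-02,
        1.81271565e-05, -1.31821909e-05]), 'tcp_pos': array([ 129.67087584, -508.32986451,  241.52109833]), 'tool_rot': array([-7.93447992e-04,  9.92209658e-01,  1.24576691e-01, -1.14064091e-04]), 'wrist_force': array([-0.65213182,  0.12493929,  0.04938387]), 'ft_torque': array([-0.01628887, -0.05970784,  0.02335245]), 'opening': 1.00319442084823}
top 469.9872096379512 [395.44450259 124.82020115 885.2596739 ] [ 0.21695005 -0.01344868 -0.97609006]
scene 380.1038299459974 [1094.97319433  -89.57289953  499.24715501] [-0.73107025  0.28268934 -0.62098552]
```

View pics/top.png

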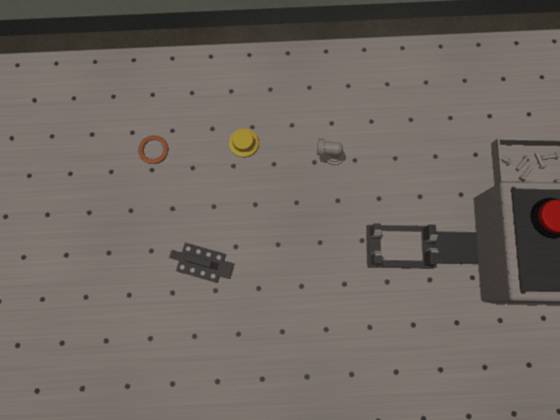

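View pics/scene.png

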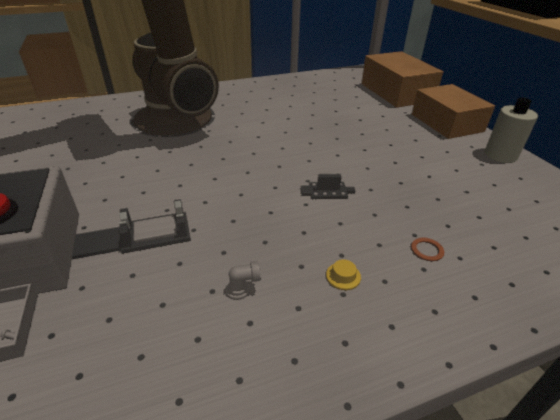

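The top view shows the plate near (203,262) with its wider ear apparently at the right (232,270), the bracket near (402,246), and the housing at the right. The bystanders lie at the top, clear of both. I'll zoom in on both parts to measure them.

```bash
python3 - <<'E'
from h import *
import pickle
im=pickle.load(open("top.pkl","rb"));f=im["frame"]
a=cv2.resize(f[225:300,155:255],None,fx=6,fy=6,interpolation=cv2.INTER_CUBIC)
b=cv2.resize(f[212:282,355:488],None,fx=6,fy=6,interpolation=cv2.INTER_CUBIC)[:, :798]
c=np.zeros((450+0,600,3),np.uint8);c=a
o=np.zeros((300+280,800,3),np.uint8)
o[:300,:400]=cv2.resize(a,(400,300)); o[300:,:532]=cv2.resize(b,(532,280))
o=np.clip(o.astype(float)*1.8,0,255).astype(np.uint8)
cv2.imwrite("pics/crop.png",o)
g=cv2.cvtColor(f,cv2.COLOR_BGR2GRAY)
print(g[225:300:6,155:255:6])
for n,(y0,y1,x0,x1) in dict(plate=(235,290,160,245),br=(215,275,360,437)).items():
    for th in(55,65,75):
        m=(g<th).astype(np.uint8);q=np.zeros_like(m);q[y0:y1,x0:x1]=m[y0:y1,x0:x1]
        cs,_=cv2.findContours(q,cv2.RETR_EXTERNAL,cv2.CHAIN_APPROX_NONE);k=max(cs,key=cv2.contourArea)
        print(n,th,cv2.contourArea(k),cv2.minAreaRect(k))
E
```

```text
[[116 116 118 119 119 120 121 119 120 118 117 117 117 119 116 118 117]
 [115 117 117 117 116 119 116 119 118 119 119 120 119 120 121 119 120]
 [117 118 118 118 118 117 117 117 117 118 119 118 119 119 119 118 118]
 [116 116 117 118 118  71 113 123 121 122 121 121 121 122 120 120 119]
 [118 117 118 110 120  80  62  95  61  88 120 120 119 114 120 120 121]
 [120 121 120  61  61  60  57  59  59 130  59  62 115 119 119 120 121]
 [118 119 118 119  72  57  57  65  61  61  59  59  88 123 119 121 120]
 [115 119 119 121  76  66  68  63  60  44  41  61  63  77 119 120 121]
 [118 121 120 119 113  76  65  62 139  60  64  62  63 119 117 118 117]
 [119 118 117 118 117 117 116 117  99  58  60 119 114 119 120 120 120]
 [119 119 119 118 117 117 116 115 116 118 119 119 119 119 117 117 119]
 [118 117 117  68 118 116 118 118 120 120  60 119 118 118 117 117 116]
 [120 121 120 121 120 120 120 120 119 120 118 119 119 120 119 119 117]]
plate 55 69.0 ((200.88462829589844, 262.5769348144531), (34.12420654296875, 7.452413558959961), 11.309932708740234)
plate 65 1344.5 ((201.0572967529297, 262.293701171875), (63.21748733520508, 28.584367752075195), 15.52410888671875)
plate 75 1422.5 ((201.06590270996094, 262.4627380371094), (63.859832763671875, 29.654943466186523), 15.52410888671875)
br 55 322.5 ((403.0, 254.0), (26.0, 66.0), 90.0)
br 65 2679.5 ((401.5, 245.5), (43.0, 69.0), 90.0)
br 75 2766.5 ((401.47833251953125, 246.19053649902344), (69.67938232421875, 43.556434631347656), 1.0416266918182373)
```

View pics/crop.png

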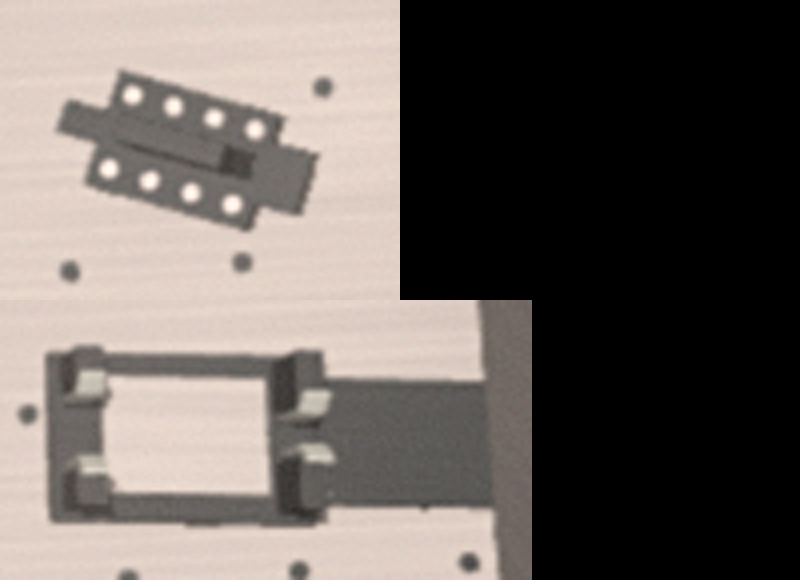

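The crop shows the plate's eight white dots, with the narrow ear at the left (60,115) and the wide ear at the right (310,185). The bracket's wide slot is at the left and its narrow slot at the right, so the plate needs about a half turn. Next I'll measure from the dots and the clips.

```bash
python3 - <<'E'
from h import *
import pickle
im=pickle.load(open("top.pkl","rb"));f=im["frame"];g=cv2.cvtColor(f,cv2.COLOR_BGR2GRAY)
# plate outline at z=8 (shelf outline ~ same), dots
m=np.zeros_like(g);m[235:290,160:245]=(g<88)[235:290,160:245]*255
k=max(cv2.findContours(m,0,1)[0],key=cv2.contourArea)
fill=np.zeros_like(g);cv2.drawContours(fill,[k],-1,255,-1)
fill=cv2.erode(fill,np.ones((3,3)))
w=((g>95)&(fill>0)).astype(np.uint8)
n,l,st,_=cv2.connectedComponentsWithStats(w)
P=[]
for i in range(1,n):
    if st[i,4]<4: continue
    sel=cv2.dilate((l==i).astype(np.uint8),np.ones((3,3)))>0
    ys,xs=np.nonzero(sel);wt=np.clip(g[ys,xs].astype(float)-60,0,None)
    p=ray(im,(xs*wt).sum()/wt.sum(),(ys*wt).sum()/wt.sum(),8);P.append(p[:2]);print(st[i,4],p.round(1))
P=np.array(P);c=P.mean(0);u=np.linalg.svd(P-c)[2][0];u=u if u[1]<0 else -u
print("dots centre",c.round(1),"dir wide",u,np.arctan2(u[1],u[0]), "extent",(P-c)@u)
for uv in [cv2.minAreaRect(k)[0]]: print("outline",ray(im,*uv,6).round(1))
# clips: pale pixels
sub=np.zeros_like(g);sub[215:275,360:437]=1
hsv=cv2.cvtColor(f,cv2.COLOR_BGR2HSV)
for p in [(366.5,225),(368,267)]: print("base corner z0",ray(im,*p,0).round(1),"z16",ray(im,*p,16).round(1))
# window edges (z16 inner)
for p in [(355+104/4,212+76/4),(355+104/4,212+193/4),(355+268/4,212+78/4),(355+270/4,212+193/4)]: print("win",ray(im,*p,16).round(1),ray(im,*p,0).round(1))
# clip top outer edges at 53 (crop px)
for nme,x,y in [("wide up",92,68),("wide dn",92,157),("nar up",315,92),("nar dn",318,145)]:
    print(nme,ray(im,355+x/4,212+y/4,53).round(1))
for nme,x,y in [("post wu",90,347-300),("post nu l",272,360-300),("post nu r",322,352-300),("post wd bottom",0,0)]:
    print(nme,ray(im,355+x/4,212+y/4,46).round(1))
print("elbow",ray(im,334,158,0),"cap",ray(im,244,144,0))
from scipy.spatial.transform import Rotation as Ro
q=get_state()["tool_rot"];print(Ro.from_quat(np.roll(q,-1)).as_matrix().round(3))
wi=vision.get_image("wrist");print(np.array(wi["tool_from_camera"]).round(3),wi["fx"],wi["cx"],wi["cy"])
E
```

```text
16 [518.9 287.1   8. ]
18 [512.6 268.    8. ]
17 [506.2 249.1   8. ]
17 [499.8 230.1   8. ]
17 [485.1 298.3   8. ]
18 [478.6 279.6   8. ]
16 [472.1 260.5   8. ]
16 [465.8 241.6   8. ]
dots centre [492.4 264.3] dir wide [-0.32210337 -0.94670451] -1.8987467558960707 extent [-30.11873287 -10.03375258   9.91797696  29.95234859 -29.86151384
 -10.05009754  10.14077311  30.05299816]
outline [491.7 262.7   6. ]
base corner z0 [547.7 -53.4   0. ] z16 [545.  -50.2  16. ]
base corner z0 [467.8 -48.9   0. ] z16 [466.5 -45.8  16. ]
win [532.2 -76.3  16. ] [534.7 -80.    0. ]
win [477.6 -71.   16. ] [479.2 -74.6   0. ]
win [ 527.4 -153.    16. ] [ 529.8 -158.1    0. ]
win [ 473.8 -147.7   16. ] [ 475.2 -152.7    0. ]
wide up [530.3 -62.7  53. ]
wide dn [490.3 -58.9  53. ]
nar up [ 514.4 -161.5   53. ]
nar dn [ 490.6 -159.9   53. ]
post wu [541.1 -64.3  46. ]
post nu l [ 531.  -146.2   46. ]
post nu r [ 533.5 -169.3   46. ]
post wd bottom [564.9 -25.4  46. ]
elbow [684.94524909  -1.54683477   0.        ] cap [722.98350391 175.00823766   0.        ]
[[ 0.969  0.247 -0.   ]
 [ 0.247 -0.969  0.001]
 [ 0.    -0.001 -1.   ]]
[[ 1.00000e-03 -9.52000e-01 -3.06000e-01  7.91170e+01]
 [ 1.00000e+00  1.00000e-03  1.00000e-03 -7.61000e-01]
 [-0.00000e+00 -3.06000e-01  9.52000e-01 -1.31383e+02]
 [ 0.00000e+00  0.00000e+00  0.00000e+00  1.00000e+00]] 357.4210937125714 275.6312617658246 205.68415250977156
```

Dot spacing is 20.0 mm, and the base edge (80 mm) and window (54 x 76 mm) sizes also match. So the plate is at (492.4, 264.3) with yaw -1.899, and the counter is at about (503.5, -112.5) with its y axis at 1.515 rad. I'll hover over the bracket first for a wrist view.

{"api": "move_arm", "payload": {
  "steps": [3.28, -2.09, 0, 0, 3.28, -2.09, 0, 0, 3.28, -2.09, 0, 0, 3.28, -2.09, 0, 0, 3.28, -2.09, 0, 0, 3.28, -2.09, 0, 0, 3.28, -2.09, 0, 0, 3.28, -2.09, 0, 0, 3.28, -2.09, 0, 0, 3.28, -2.09, 0, 0]
}}

```text
t: 0.98
tcp_pos: [396.7, -223.4, 242.2]
tool_rot: [0.0, 0.992, 0.125, 0.0]
wrist_force: [0.4, -0.2, 0.4]
opening: 0.999
```

{"api": "move_arm", "payload": {
  "steps": [3.28, -2.09, 0.8, 0, 3.28, -2.09, 0.8, 0, 3.28, -2.09, 0.8, 0, 3.28, -2.09, 0.8, 0, 0, 0, 0, 0.1, 0, 0, 0, 0.1, 0, 0, 0, 0, 0, 0, 0, 0]
}}

```text
t: 1.65
tcp_pos: [502.3, -111.5, 210.0]
tool_rot: [-0.0, 1.0, 0.026, -0.0]
wrist_force: [0.1, 0.2, 0.2]
opening: 1.0
```

```bash
python3 - <<'E'
from h import *
import pickle
s=get_state();print(s["t"],s["tcp_pos"],s["tool_rot"],s["joint_pos"],s["wrist_force"])
im=vision.get_image("wrist");pickle.dump((s,im),open("w1.pkl","wb"))
cv2.imwrite("pics/w1.png",np.clip(im["frame"]*1.6,0,255).astype(np.uint8))
E
```

```text
1.65 [ 502.3119681  -111.49605118  210.00478084] [-5.92292916e-05  9.99651448e-01  2.63984858e-02 -3.15199999e-04] [-2.18403592e-01  1.08226338e-01 -1.30036199e-01  1.33317411e+00
 -3.78616445e-05  2.87038597e+00] [0.10027338 0.16829391 0.17188288]
```

View pics/w1.png

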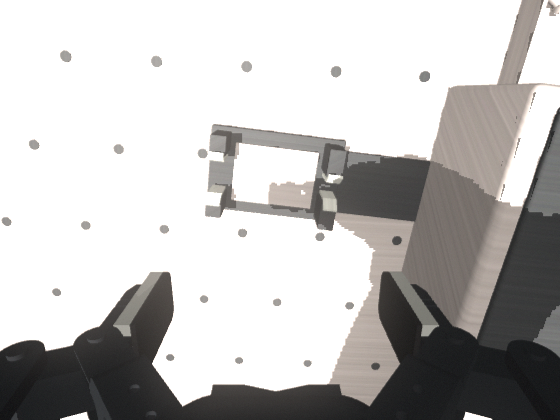

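The wrist view shows the bracket at (212–345, 125–228), and rolling confirms q6 = q1 − yaw + π. I'll crop it to measure its corners.

```bash
python3 - <<'E'
from h import *
import pickle
s,im=pickle.load(open("w1.pkl","rb"))
a=cv2.resize(im["frame"][115:238,198:358],None,fx=4.9,fy=4.88,interpolation=cv2.INTER_CUBIC)
cv2.imwrite("pics/w1c.png",np.clip(a*1.5,0,255).astype(np.uint8))
print(a.shape)
E
```

```text
(600, 784, 3)
```

View pics/w1c.png

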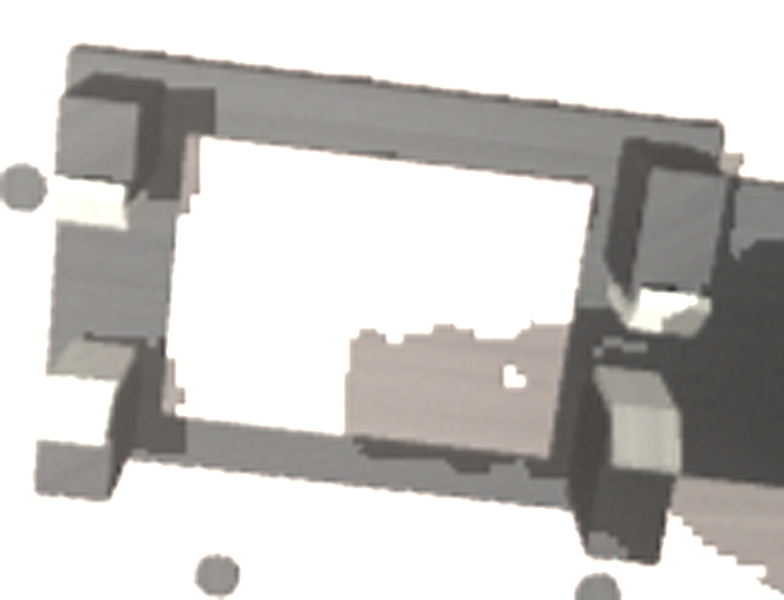

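The crop shows the four post tops: upper-left around (62–138, 95–185), upper-right (640–720, 170–290), lower-left (36–112, 443–498) and lower-right (587–672, 470–560). It also shows the base's upper edge running from (75,45) to (722,122).

```bash
cat >> h.py <<'E'
from scipy.spatial.transform import Rotation as Ro
def wray(s,im,u,v,z):
    T=np.array(im["tool_from_camera"]);Rw=Ro.from_quat(np.roll(s["tool_rot"],-1)).as_matrix()
    c=Rw@T[:3,3]+s["tcp_pos"]; d=Rw@T[:3,:3]@np.array([(u-im["cx"])/im["fx"],(v-im["cy"])/im["fy"],1.])
    return c+d*(z-c[2])/d[2]
E
python3 - <<'E'
from h import *
import pickle
s,im=pickle.load(open("w1.pkl","rb"))
W=lambda x,y,z:wray(s,im,198+(x+.5)/4.9-.5,115+(y+.5)/4.88-.5,z)[:2].round(1)
for n,z,pts in [("base top z16",16,[(70,48),(722,122)]),("win",16,[(198,135),(595,183),(550,458),(165,415)]),
 ("UL",46,[(62,95),(138,98),(130,185),(60,180)]),("UR",46,[(648,168),(726,172),(708,290),(635,288)]),
 ("LL",46,[(38,443),(112,443),(110,498),(36,492)]),("LR",46,[(598,470),(672,470),(660,562),(585,548)])]:
    print(n,*[W(x,y,z) for x,y in pts])
E
```

```text
base top z16 [549.6 -51.3] [ 542.7 -171.2]
win [535.1 -74.9] [ 530.1 -148.9] [ 475.7 -145. ] [480.5 -69.7]
UL [544.8 -55.1] [544.9 -67.7] [530.3 -66.5] [530.5 -54.7]
UR [ 537.9 -153.7] [ 537.9 -166.9] [ 517.4 -166.1] [ 517.1 -153.5]
LL [483.4 -50.7] [484.1 -63.8] [473.7 -63.5] [474.1 -50.3]
LR [ 483.6 -150.2] [ 484.4 -163.3] [ 466.7 -163. ] [ 468.6 -149.2]
```

The wrist view puts the bracket at (505.9, −109.0) and the top view at (503.5, −112.5). To resolve this I'll roll to the placing yaw (1.515) and look again, since a second yaw exposes any fixed wrist-camera offset.

{"api": "move_arm", "payload": {
  "steps": [0, 0, 0, -0.122, 0, 0, 0, -0.122, 0, 0, 0, -0.122, 0, 0, 0, -0.122, 0, 0, 0, -0.122, 0, 0, 0, -0.122, 0, 0, 0, -0.122, 0, 0, 0, -0.122, 0, 0, 0, -0.122, 0, 0, 0, -0.122]
}}

```text
t: 2.53
tcp_pos: [502.1, -112.3, 210.6]
tool_rot: [0.0, 0.803, 0.596, 0.0]
wrist_force: [-0.1, 0.4, 0.4]
opening: 0.999
```

{"api": "move_arm", "payload": {
  "steps": [0, 0, 0, -0.122, 0, 0, 0, -0.122, 0, 0, 0, 0, 0, 0, 0, 0]
}}

```text
t: 2.87
tcp_pos: [502.2, -112.2, 210.5]
tool_rot: [0.0, 0.728, 0.686, 0.0]
wrist_force: [0.1, -0.8, 0.2]
opening: 1.005
```

```bash
python3 - <<'E'
from h import *
import pickle
s=get_state();print(s["t"],s["tcp_pos"],s["tool_rot"],s["joint_pos"])
im=vision.get_image("wrist");pickle.dump((s,im),open("w2.pkl","wb"))
T=np.array(im["tool_from_camera"]);Rw=Ro.from_quat(np.roll(s["tool_rot"],-1)).as_matrix()
def pr(X):
    c=T[:3,:3].T@(Rw.T@(np.array(X)-s["tcp_pos"])-T[:3,3]);return c[:2]/c[2]*im["fx"]+[im["cx"],im["cy"]]
p=np.array([pr([505+a,-110+b,z]) for a in(-45,45) for b in(-65,65) for z in(0,50)])
x0,y0=np.maximum(p.min(0)-8,0).astype(int);x1,y1=(p.max(0)+8).astype(int)
a=im["frame"][y0:y1,x0:x1];k=min(800/a.shape[1],600/a.shape[0]);k=int(k*10)/10
a=cv2.resize(a,None,fx=k,fy=k,interpolation=cv2.INTER_CUBIC)
cv2.imwrite("pics/w2c.png",np.clip(a*1.5,0,255).astype(np.uint8));print(x0,y0,k,a.shape)
E
```

```text
2.8667 [ 502.16615241 -112.17618403  210.53591899] [1.67286202e-04 7.28050023e-01 6.85523976e-01 1.15712795e-04] [-2.19778472e-01  1.07322019e-01 -1.29892284e-01  1.33317523e+00
  3.84140210e-06  1.41116784e+00]
208 93 3.4 (592, 449, 3)
```

View pics/w2c.png

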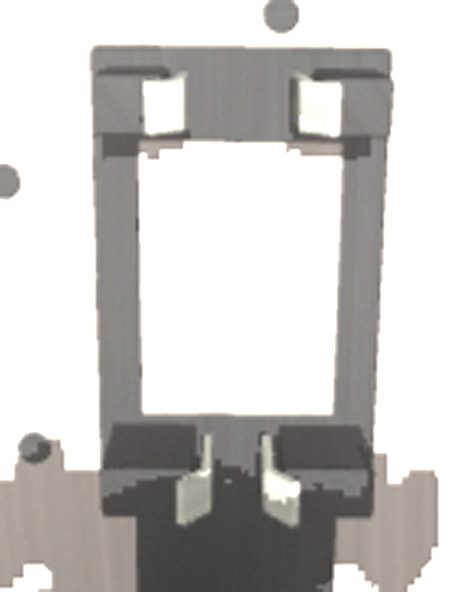

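The second view is nearly square: wide posts at cols 95–391, rows 78–135; narrow posts at cols 103–372, rows 470–516; window at cols 140–340, rows 142–414.

```bash
python3 - <<'E'
from h import *
import pickle
s,im=pickle.load(open("w2.pkl","rb"))
W=lambda x,y,z:wray(s,im,208+(x+.5)/3.4-.5,93+(y+.5)/3.4-.5,z)[:2].round(1)
wl,wr=W(95,107,46),W(391,107,46);nl,nr=W(103,492,46),W(372,492,46)
print("wide",wl,wr,(wl+wr)/2,"nar",nl,nr,(nl+nr)/2)
print("post y wide",W(243,80,46),W(243,135,46),"nar",W(238,470,46),W(238,516,46))
print("win",W(138,142,16),W(343,142,16),W(335,414,16),W(141,414,16))
print("base",W(93,47,16),W(390,47,16))
yaw2=2*np.arctan2(s["tool_rot"][2],s["tool_rot"][1]);s1=pickle.load(open("w1.pkl","rb"))[0];yaw1=2*np.arctan2(s1["tool_rot"][2],s1["tool_rot"][1])
r=lambda a:np.array([[np.cos(a),np.sin(a)],[np.sin(a),-np.cos(a)]])
p1=np.array([505.6,-109.2]);
pw=np.mean([W(138,142,16),W(343,142,16),W(335,414,16),W(141,414,16)],0)
pp=((wl+wr)/2+(nl+nr)/2)/2
print(yaw1,yaw2,"win centre",pw,"post",pp)
for a,b in((np.array([505.4,-109.6]),pw),):
    A=np.block([[np.eye(2),r(yaw1)],[np.eye(2),r(yaw2)]]);print("solve p,b",np.linalg.solve(A,np.r_[a,b]).round(2))
E
```

```text
wide [473.7 -56.8] [544.1 -61. ] [508.9 -58.9] nar [ 466.5 -155.8] [ 537.2 -160. ] [ 501.85 -157.9 ]
post y wide [509.3 -52.7] [508.5 -65.5] nar [ 502.4 -151.6] [ 501.6 -164.7]
win [480.8 -68.9] [535.  -72.1] [ 530.3 -148.2] [ 475.4 -145. ]
base [471.2 -44.1] [547.9 -48.6]
0.05280310843355548 1.5106463458369639 win centre [ 505.375 -108.55 ] post [ 505.375 -108.4  ]
solve p,b [ 504.8  -109.09    0.57    0.54]
```

The wrist camera's offset is only about 0.6 mm, so the bracket is at about (504.9, −109.0) with yaw about 1.508. Now I'll move over the plate and turn to the grasp yaw.

{"api": "move_arm", "payload": {
  "steps": [3.77, -0.32, 0, 0, 3.77, -0.32, 0, 0, 3.77, -0.32, 0, 0, 3.77, -0.32, 0, 0, 3.77, -0.32, 0, 0, 3.77, -0.32, 0, 0, 3.77, -0.32, 0, 0, 3.77, -0.32, 0, 0, 3.77, -0.32, 0, 0, 3.77, -0.32, 0, 0]
}}

```text
t: 3.75
tcp_pos: [491.5, 268.3, 210.5]
tool_rot: [0.0, 0.728, 0.686, 0.0]
wrist_force: [1.7, 0.5, -0.5]
opening: 1.002
```

{"api": "move_arm", "payload": {
  "steps": [0, 0, 0, -0.12, 0, 0, 0, -0.12, 0, 0, 0, -0.12, 0, 0, 0, -0.12, 0, 0, 0, -0.12, 0, 0, 0, -0.12, 0, 0, 0, -0.12, 0, 0, 0, -0.12, 0, 0, 0, -0.12, 0, 0, 0, -0.12]
}}

```text
t: 4.58
tcp_pos: [492.0, 266.3, 210.3]
tool_rot: [0.0, 0.211, 0.978, 0.0]
wrist_force: [0.3, 0.2, -1.1]
opening: 0.999
```

{"api": "move_arm", "payload": {
  "steps": [0, 0, 0, -0.12, 0, 0, 0, -0.12, 0, 0, 0, -0.12, 0, 0, 0, -0.12, 0, 0, 0, -0.12, 0, 0, 0, -0.12, 0, 0, 0, -0.12, 0, 0, 0, -0.12, 0, 0, 0, -0.12, 0, 0, 0, -0.12]
}}

```text
t: 5.42
tcp_pos: [492.0, 266.3, 210.3]
tool_rot: [0.0, -0.378, 0.926, 0.0]
wrist_force: [-0.0, 0.3, 0.7]
opening: 1.0
```

{"api": "move_arm", "payload": {
  "steps": [0, 0, 0, -0.12, 0, 0, 0, -0.12, 0, 0, 0, -0.12, 0, 0, 0, -0.12, 0, 0, 0, 0, 0, 0, 0, 0]
}}

```text
t: 5.92
tcp_pos: [491.9, 266.4, 210.3]
tool_rot: [-0.0, -0.584, 0.812, 0.0]
wrist_force: [0.4, 0.1, -0.4]
opening: 0.999
```

```bash
cat > dots.py <<'E'
from h import *
import pickle
s=get_state();print(s["t"],s["tcp_pos"],s["tool_rot"],s["joint_pos"])
im=vision.get_image("wrist");pickle.dump((s,im),open("w3.pkl","wb"));f=im["frame"]
cv2.imwrite("pics/w3.png",np.clip(f*1.3,0,255).astype(np.uint8))
T=np.array(im["tool_from_camera"]);Rw=Ro.from_quat(np.roll(s["tool_rot"],-1)).as_matrix()
def pr(X):
    c=T[:3,:3].T@(Rw.T@(np.array(X)-s["tcp_pos"])-T[:3,3]);return c[:2]/c[2]*im["fx"]+[im["cx"],im["cy"]]
u=np.array([-.3221,-.9467]);v=np.array([.9467,-.3221]);c0=np.array([493.,266.])
g=cv2.cvtColor(f,cv2.COLOR_BGR2GRAY).astype(float);P=[]
for a in(-30,-10,10,30):
    for b in(-18,18):
        q=pr(np.r_[c0+a*u+b*v,8]);x,y=q.round().astype(int)
        y0,x0=y-6,x-6;w=g[y0:y+7,x0:x+7];w=np.clip(w-(w.min()+w.max())/2,0,None)
        yy,xx=np.mgrid[y0:y+7,x0:x+7];p=wray(s,im,(w*xx).sum()/w.sum(),(w*yy).sum()/w.sum(),8)[:2]
        P.append(p);print(q.round(1),(w>0).sum(),p.round(1))
P=np.array(P);c=P.mean(0);d=np.linalg.svd(P-c)[2][0];d*=-np.sign(d[1])
print("centre",c,"yaw",np.arctan2(d[1],d[0]),((P-c)@d).round(1))
E
python3 dots.py
```

```text
5.9167 [491.93629088 266.40714357 210.31302311] [-1.30038635e-05 -5.84069750e-01  8.11703472e-01  2.36666811e-06] [ 4.96330340e-01  1.92528439e-01 -3.04115599e-02  1.34788273e+00
  1.39046234e-06 -7.51136736e-01]
[292.9 205.9] 51 [486.2 300.9]
[256.2 205.7] 50 [520.2 289.5]
[293.4 186.1] 52 [479.8 281.9]
[256.  185.9] 54 [514.  270.5]
[293.8 165.7] 55 [473.4 263. ]
[255.8 165.5] 54 [507.5 251.6]
[294.3 144.4] 57 [467.1 244.1]
[255.5 144.2] 59 [501.1 232.6]
centre [493.65613466 266.7760161 ] yaw -1.8961408511179898 [-30.  -30.   -9.9 -10.   10.    9.9  30.   30. ]
```

View pics/w3.png

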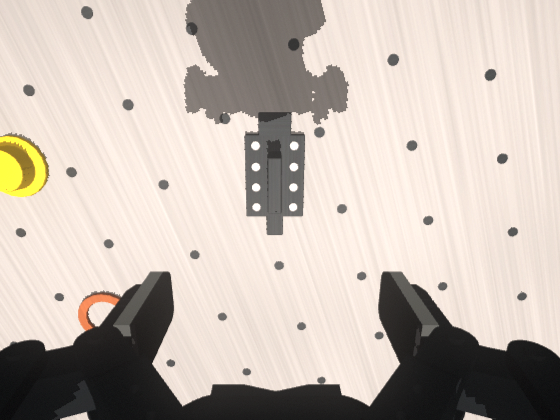

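The view shows the plate square to the jaws, wide ear up at (275,123), with all eight dots fitting at 20.0 mm spacing. Its centre is (493.7, 266.8) and its yaw −1.896, so I'll descend and grip.

{"api": "move_arm", "payload": {
  "steps": [-0.14, -0.2, 3, 0, 0, 0, 3, 0, 0, 0, 3, 0, 0, 0, 3, 0, 0, 0, 3, 0, 0, 0, 1.5, 0, 0, 0, 1.0, 0, 0, 0, 0.6, 0, 0, 0, 0.5, 0, 0, 0, 0, 0]
}}

```text
t: 6.8
tcp_pos: [494.5, 267.4, 24.3]
tool_rot: [0.0, -0.586, 0.811, -0.0]
wrist_force: [-0.6, -0.2, -0.3]
opening: 0.998
```

{"api": "move_arm", "payload": {
  "steps": [0, 0, 0, 0, 0, 0, 0, 0, 0, 0, 0, 0, 0, 0, 0, 0, 0, 0, 0, 0, 0, 0, 0, 0, 0, 0, 0, 0, 0, 0, 0, 0, 0, 0, 0, 0, 0, 0, 0, 0],
  "hand": 0.6,
  "newtons": 80
}}

```text
t: 7.63
tcp_pos: [494.6, 267.4, 24.8]
tool_rot: [0.0, -0.586, 0.81, -0.0]
wrist_force: [0.6, -1.4, 5.7]
opening: 0.12
```

{"api": "move_arm", "payload": {
  "steps": [0, 0, -0.5, 0, 0, 0, -1.5, 0, 0, 0, -2.5, 0, 0, 0, -2.5, 0, 0, 0, -2.5, 0, 0, 0, -2.5, 0, 0, 0, -1, 0, 0, 0, 0, 0]
}}

```text
t: 8.3
tcp_pos: [495.3, 267.8, 156.4]
tool_rot: [0.002, -0.586, 0.81, -0.0]
wrist_force: [0.5, -0.1, -3.8]
opening: 0.131
```

```bash
python3 - <<'E'
from h import *
import pickle
s=get_state();print(s["t"],s["tcp_pos"],s["tool_rot"],s["joint_pos"],s["wrist_force"],s["ft_torque"],s["opening"])
im=vision.get_image("wrist");pickle.dump((s,im),open("w4.pkl","wb"));f=im["frame"]
cv2.imwrite("pics/w4.png",np.clip(f*1.3,0,255).astype(np.uint8))
E
```

```text
8.3 [495.31274708 267.82348053 156.44010286] [ 1.83883957e-03 -5.85989581e-01  8.10316465e-01 -2.36137310e-04] [ 4.95682313e-01  2.07090314e-01 -1.30739589e-01  1.22925856e+00
  1.00193419e-05 -7.56521641e-01] [ 0.49262043 -0.0993737  -3.82397159] [ 0.00939095 -0.03427463  0.00061569] 0.1311269081797151
```

View pics/w4.png

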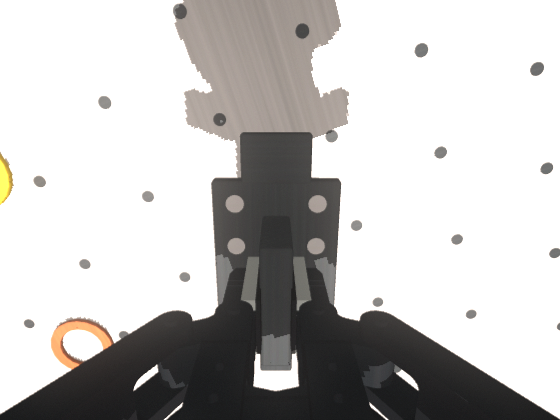

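The plate is held, square and level in the jaws: wide-ear tip at row 133, dots at (235,204), (317,204), (236,246) and (316,246). Now I'll get the plate's pose in the tool frame and work out the goal.

```bash
python3 - <<'E'
from h import *
import pickle
s,im=pickle.load(open("w4.pkl","rb"));g=cv2.cvtColor(im["frame"],cv2.COLOR_BGR2GRAY).astype(float)
T=np.array(im["tool_from_camera"]);D=[]
for x,y in[(235,204),(317,204),(236,246),(316,246)]:
    w=g[y-14:y+15,x-14:x+15].copy();w=np.clip(w-(w.min()+w.max())/2,0,None);yy,xx=np.mgrid[y-14:y+15,x-14:x+15]
    u,v=(w*xx).sum()/w.sum(),(w*yy).sum()/w.sum()
    d=T[:3,:3]@[(u-im["cx"])/im["fx"],(v-im["cy"])/im["fy"],1];c=T[:3,3]
    D.append((c+d*(16.5-c[2])/d[2])[:2]);print((u,v),D[-1])
D=np.array(D);f=(D[0]+D[1])/2;n=(D[2]+D[3])/2
print("spacing",f-n,D[1]-D[0],"centre in tool",(f+n)/2-20*(f-n)/np.linalg.norm(f-n),"tilt",np.arctan2(*(f-n)[::-1]))
s2,_=pickle.load(open("w2.pkl","rb"))
Rw=Ro.from_quat(np.roll(s2["tool_rot"],-1)).as_matrix()
print("bracket in tool at w2",(Rw.T@(np.array([505.38,-108.5,0])-s2["tcp_pos"]))[:2])
E
```

```text
(np.float64(234.09169662325417), np.float64(203.35223053803995)) [ 30.83058089 -18.28100322]
(np.float64(317.27603987624616), np.float64(203.43875329437378)) [30.83053548 17.78980017]
(np.float64(235.37217711240802), np.float64(246.05423750317178)) [ 10.6530588  -18.39997553]
(np.float64(315.8207858521701), np.float64(246.18737156734542)) [10.62861699 17.872808  ]
spacing [2.01897203e+01 1.79822380e-02] [-4.54069386e-05  3.60708034e+01] centre in tool [ 0.73570597 -0.2724059 ] tilt 0.0008906628238691168
bracket in tool at w2 [3.87554703 2.90236164]
```

Spacings check out at 20.2 and 36.1 mm, and the plate is centred in the tool within 1 mm. The goal TCP is about (505.5, −109.2) at yaw 1.508, so I'll turn back 2.885 rad.

{"api": "move_arm", "payload": {
  "steps": [0, 0, 0, 0.12, 0, 0, 0, 0.12, 0, 0, 0, 0.12, 0, 0, 0, 0.12, 0, 0, 0, 0.12, 0, 0, 0, 0.12, 0, 0, 0, 0.12, 0, 0, 0, 0.12, 0, 0, 0, 0.12, 0, 0, 0, 0.12]
}}

```text
t: 9.18
tcp_pos: [493.1, 266.7, 151.4]
tool_rot: [-0.002, -0.023, 1.0, -0.001]
wrist_force: [0.2, -0.1, -2.5]
opening: 0.125
```

{"api": "move_arm", "payload": {
  "steps": [0, 0, 0, 0.12, 0, 0, 0, 0.12, 0, 0, 0, 0.12, 0, 0, 0, 0.12, 0, 0, 0, 0.12, 0, 0, 0, 0.12, 0, 0, 0, 0.12, 0, 0, 0, 0.12, 0, 0, 0, 0.12, 0, 0, 0, 0.12]
}}

```text
t: 10.02
tcp_pos: [493.1, 266.6, 151.4]
tool_rot: [-0.001, 0.545, 0.838, -0.002]
wrist_force: [0.5, -0.2, -3.2]
opening: 0.125
```

{"api": "move_arm", "payload": {
  "steps": [0, 0, 0, 0.12, 0, 0, 0, 0.12, 0, 0, 0, 0.12, 0, 0, 0, 0.125, 0, 0, 0, 0, 0, 0, 0, 0]
}}

```text
t: 10.52
tcp_pos: [493.4, 266.8, 152.2]
tool_rot: [-0.0, 0.728, 0.686, -0.002]
wrist_force: [-0.4, 0.5, -3.6]
opening: 0.125
```

```bash
cat > go.py <<'E'
from h import *
import sys
s=get_state();q=s["tool_rot"];yaw=2*np.arctan2(q[2],q[1]);Rw=Ro.from_quat(np.roll(q,-1)).as_matrix()
print(s["t"],s["tcp_pos"].round(1),"yaw",yaw%6.2832,"roll needed",yaw-1.508,"F",s["wrist_force"].round(1),s["ft_torque"].round(2),s["opening"])
print("tool shift mm",(Rw.T@(np.array([505.5,-109.2,s["tcp_pos"][2]])-s["tcp_pos"])).round(2),"z axis",Rw[:,2].round(4))
E
python3 go.py
```

```text
10.5167 [493.4 266.8 152.2] yaw 1.51221614989658 roll needed 0.004216149896580035 F [-0.4  0.5 -3.6] [0.06 0.05 0.02] 0.12461290786193936
tool shift mm [-374.64   34.1     0.55] z axis [-0.003  -0.0015 -1.    ]
```

{"api": "move_arm", "payload": {
  "steps": [-2, 0.18, 0, 0, -4, 0.36, 0, 0, -4, 0.36, 0, 0, -4, 0.36, 0, 0, -4, 0.36, 0, 0, -4, 0.37, 0, 0, -4, 0.37, 0, 0, -4, 0.37, 0, 0, -4, 0.37, 0, 0.004, -3.46, 0.31, 0, 0]
}}

```text
t: 11.35
tcp_pos: [504.2, -111.1, 153.5]
tool_rot: [-0.0, 0.729, 0.684, -0.0]
wrist_force: [1.0, 0.2, -2.6]
opening: 0.131
```

{"api": "move_arm", "payload": {
  "steps": [0, 0, 2, 0, 0, 0, 2, 0, 0, 0, 1.5, 0, 0, 0, 0, 0, 0, 0, 0, 0, 0, 0, 0, 0]
}}

```text
t: 11.85
tcp_pos: [505.2, -108.6, 99.8]
tool_rot: [0.0, 0.729, 0.684, 0.0]
wrist_force: [-0.4, 0.7, -1.9]
opening: 0.125
```

```bash
python3 go.py
```

```text
11.85 [ 505.2 -108.6   99.8] yaw 1.5064158128056566 roll needed -0.0015841871943433894 F [-0.4  0.7 -1.9] [-0.02  0.03  0.01] 0.1254812549126514
tool shift mm [-0.53  0.34  0.  ] z axis [ 3.e-04 -1.e-04 -1.e+00]
```

```bash
python3 - <<'E'
from h import *
import pickle
s=get_state();im=vision.get_image("wrist");pickle.dump((s,im),open("w5.pkl","wb"));t=vision.get_image("top");pickle.dump(t,open("t5.pkl","wb"))
sc=vision.get_image("scene")
o=np.zeros((600,800,3),np.uint8)
o[:420,:400]=im["frame"][:,75:475]
o[:300,400:]=cv2.resize(t["frame"][190:300,340:460+27],(400,300))
o[300:,400:]=cv2.resize(sc["frame"][165:265,85:218],(400,300))
cv2.imwrite("pics/c5.png",np.clip(o*1.5,0,255).astype(np.uint8))
E
```

```text
(no output)
```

View pics/c5.png

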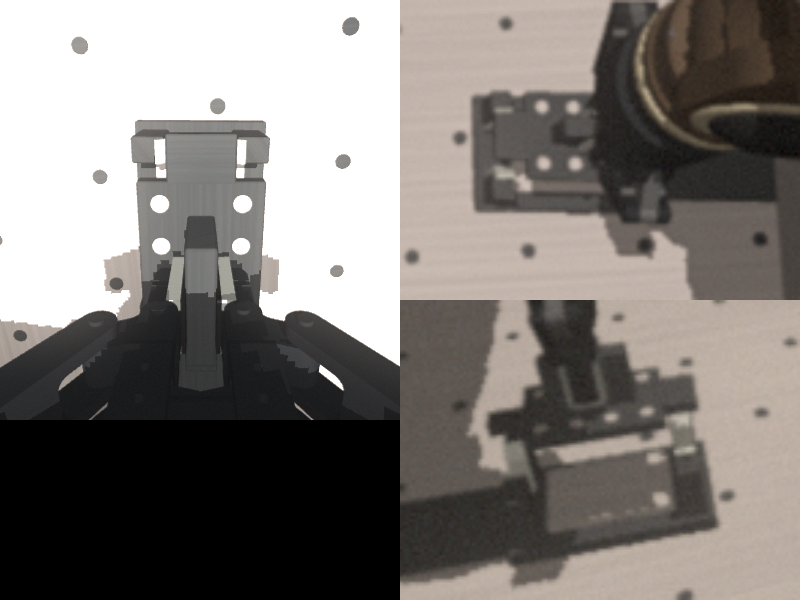

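The wrist view shows the wide ear (cols 166–237, middle 201.5) centred between the posts (131–270, middle 200.5), and the scene view shows the plate level above the bracket. I'll lower it into the flares.

{"api": "move_arm", "payload": {
  "steps": [-0.05, 0, 0.8, 0, 0, 0, 0.8, 0, 0, 0, 0.5, 0, 0, 0, 0.3, 0, 0, 0, 0.3, 0, 0, 0, 0.3, 0, 0, 0, 0, 0]
}}

```text
t: 12.58
tcp_pos: [504.6, -109.2, 68.8]
tool_rot: [-0.0, 0.73, 0.683, -0.0]
wrist_force: [-0.7, 0.3, -1.9]
opening: 0.123
```

```bash
python3 go.py
```

```text
12.5833 [ 504.6 -109.2   68.8] yaw 1.504755973202022 roll needed -0.0032440267979780835 F [-0.7  0.3 -1.9] [ 0.01  0.18 -0.08] 0.12297444312697821
tool shift mm [ 0.06  0.88 -0.  ] z axis [-8.e-04  1.e-04 -1.e+00]
```

{"api": "move_arm", "payload": {
  "steps": [0, 0, 0.3, 0, 0, 0, 0.3, 0, 0, 0, 0.3, 0, 0, 0, 0.3, 0, 0, 0, 0.3, 0, 0, 0, 0, 0]
}}

```text
t: 13.08
tcp_pos: [504.6, -109.2, 53.5]
tool_rot: [-0.0, 0.73, 0.683, -0.0]
wrist_force: [-0.6, -0.5, -5.0]
opening: 0.129
```

```bash
python3 go.py
```

```text
13.0833 [ 504.6 -109.2   53.5] yaw 1.504782611450052 roll needed -0.0032173885499480193 F [-0.6 -0.5 -5. ] [-0.04  0.11  0.03] 0.12859403739180478
tool shift mm [ 0.07  0.87 -0.  ] z axis [-8.e-04  1.e-04 -1.e+00]
```

{"api": "move_arm", "payload": {
  "steps": [0, 0, 0.3, 0, 0, 0, 0.3, 0, 0, 0, 0.3, 0, 0, 0, 0, 0]
}}

```text
t: 13.42
tcp_pos: [504.6, -109.2, 44.5]
tool_rot: [-0.0, 0.73, 0.683, -0.0]
wrist_force: [-0.6, 0.2, -5.0]
opening: 0.125
```

{"api": "move_arm", "payload": {
  "steps": [0, 0, 0.2, 0, 0, 0, 0.2, 0, 0, 0, 0, 0]
}}

```text
t: 13.67
tcp_pos: [504.7, -109.2, 40.9]
tool_rot: [-0.0, 0.73, 0.683, -0.0]
wrist_force: [-0.6, -0.3, -2.6]
opening: 0.129
```

```bash
python3 go.py
```

```text
13.6667 [ 504.7 -109.2   40.9] yaw 1.504794677746751 roll needed -0.003205322253249099 F [-0.6 -0.3 -2.6] [-0.11  0.2  -0.01] 0.12897770782475412
tool shift mm [ 0.05  0.75 -0.  ] z axis [-4.e-04  0.e+00 -1.e+00]
```

{"api": "move_arm", "payload": {
  "steps": [0, 0, 0.1, 0, 0, 0, 0, 0]
}}

```text
t: 13.83
tcp_pos: [504.9, -109.2, 40.8]
tool_rot: [0.0, 0.73, 0.683, 0.0]
wrist_force: [-4.1, 0.7, 3.1]
opening: 0.129
```

{"api": "move_arm", "payload": {
  "steps": [0, 0, 0.1, 0, 0, 0, 0, 0]
}}

```text
t: 14.0
tcp_pos: [504.9, -109.2, 40.7]
tool_rot: [0.0, 0.73, 0.683, 0.0]
wrist_force: [-6.9, 0.7, 12.3]
opening: 0.127
```

The plate stops hard at TCP 40.7, against the expected 16 + 24.7. One more firm push, then I'll look before releasing.

{"api": "move_arm", "payload": {
  "steps": [0, 0, 0.1, 0, 0, 0, 0.05, 0, 0, 0, 0, 0]
}}

```text
t: 14.25
tcp_pos: [504.9, -109.2, 40.7]
tool_rot: [0.001, 0.73, 0.683, 0.0]
wrist_force: [-11.3, 1.5, 23.9]
opening: 0.128
```

{"api": "move_arm", "payload": {
  "steps": [0, 0, -0.35, 0, 0, 0, 0, 0]
}}

```text
t: 14.42
tcp_pos: [505.1, -109.2, 41.8]
tool_rot: [0.0, 0.73, 0.683, 0.0]
wrist_force: [-2.6, 0.7, 0.3]
opening: 0.126
```

```bash
python3 go.py; python3 - <<'E'
from h import *
im=vision.get_image("wrist");sc=vision.get_image("scene")
o=np.zeros((600,800,3),np.uint8)
o[:420,:400]=im["frame"][:,75:475]
o[:300,400:]=cv2.resize(sc["frame"][165:265,85:218],(400,300))
cv2.imwrite("pics/c6.png",np.clip(o*1.5,0,255).astype(np.uint8))
E
```

```text
14.4167 [ 505.1 -109.2   41.8] yaw 1.5047845970156588 roll needed -0.003215402984341198 F [-2.6  0.7  0.3] [ 0.04  0.51 -0.06] 0.12573723948971938
tool shift mm [0.06 0.41 0.  ] z axis [ 8.e-04 -0.e+00 -1.e+00]
```

View pics/c6.png

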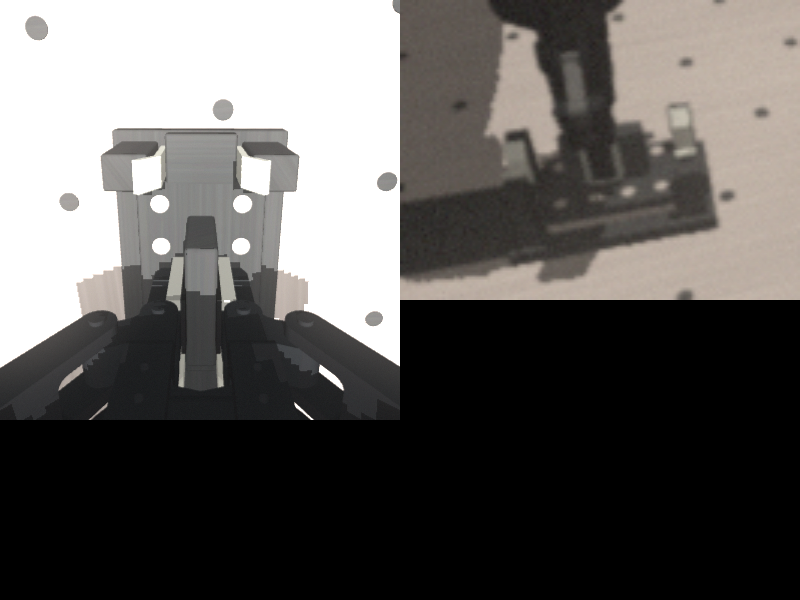

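It is seated with the ear between the clips, but my back-off of 3.5 mm lifted it about 1 mm. I'll press it home again and release while still lightly pressing.

{"api": "move_arm", "payload": {
  "steps": [0, 0, 0.2, 0, 0, 0, 0.15, 0, 0, 0, 0, 0, 0, 0, 0, 0]
}}

```text
t: 14.85
tcp_pos: [505.1, -109.3, 40.7]
tool_rot: [0.001, 0.73, 0.683, 0.001]
wrist_force: [-13.2, 2.8, 27.7]
opening: 0.127
```

{"api": "move_arm", "payload": {
  "steps": [0, 0, -0.13, 0, 0, 0, 0, 0]
}}

```text
t: 15.02
tcp_pos: [505.1, -109.3, 40.7]
tool_rot: [0.0, 0.73, 0.683, 0.0]
wrist_force: [-7.7, 1.0, 16.5]
opening: 0.124
```

{"api": "move_arm", "payload": {
  "steps": [0, 0, 0, 0, 0, 0, 0, 0, 0, 0, 0, 0, 0, 0, 0, 0, 0, 0, 0, 0, 0, 0, 0, 0],
  "hand": 4.0
}}

```text
t: 15.52
tcp_pos: [504.9, -109.2, 38.8]
tool_rot: [-0.0, 0.73, 0.683, -0.0]
wrist_force: [0.8, 0.0, -0.1]
opening: 0.464
```

{"api": "move_arm", "payload": {
  "steps": [0, 0, -1, 0, 0, 0, -2, 0, 0, 0, -3, 0, 0, 0, -3, 0, 0, 0, -3, 0, 0, 0, -3, 0, 0, 0, -1.5, 0, 0, 0, 0, 0, 0, 0, 0, 0]
}}

```text
t: 16.27
tcp_pos: [505.5, -109.4, 205.4]
tool_rot: [0.001, 0.73, 0.683, 0.001]
wrist_force: [0.4, 1.2, -0.6]
opening: 0.473
```

```bash
python3 go.py; python3 - <<'E'
from h import *
import pickle
s=get_state();im=vision.get_image("wrist");sc=vision.get_image("scene");pickle.dump((s,im),open("w7.pkl","wb"));pickle.dump(sc,open("s7.pkl","wb"))
o=np.zeros((600,800,3),np.uint8)
a=im["frame"][100:260,195:355];o[:400,:400]=cv2.resize(a,(400,400),interpolation=cv2.INTER_CUBIC)
o[:300,400:]=cv2.resize(sc["frame"][165:265,85:218],(400,300),interpolation=cv2.INTER_CUBIC)
o[300:,400:]=cv2.resize(sc["frame"],(400,300))
cv2.imwrite("pics/c7.png",np.clip(o*1.5,0,255).astype(np.uint8))
E
```

```text
16.2667 [ 505.5 -109.4  205.4] yaw 1.5047550261549119 roll needed -0.0032449738450881505 F [ 0.4  1.2 -0.6] [-0.01  0.01  0.  ] 0.47261663206888566
tool shift mm [ 0.2  -0.02 -0.  ] z axis [ 2.6e-03 -6.0e-04 -1.0e+00]
```

View pics/c7.png

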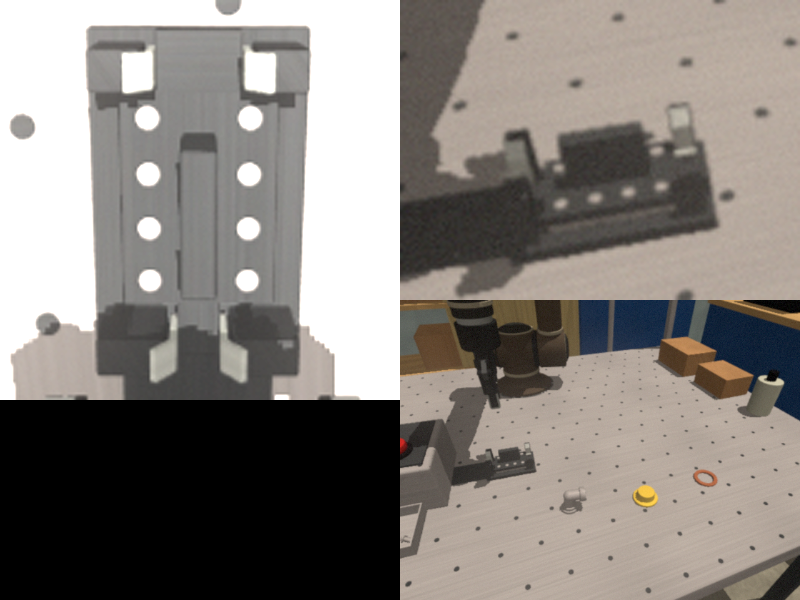

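The view shows the plate released in the bracket, both ears between their clips, and the bystanders unmoved. Next is a numeric check of level and height from the dots.

```bash
python3 - <<'E'
from h import *
import pickle
s,im=pickle.load(open("w7.pkl","rb"));g=cv2.cvtColor(im["frame"],cv2.COLOR_BGR2GRAY).astype(float)
D=[]
for r,(a,b) in {118:(147,250),174:(148,249),228:(149,248),280:(150,247)}.items():
    row=[]
    for c in(a,b):
        x,y=round(195+c/2.5),round(100+r/2.5);w=g[y-7:y+8,x-7:x+8];w=np.clip(w-(w.min()+w.max())/2,0,None);yy,xx=np.mgrid[y-7:y+8,x-7:x+8]
        row.append(((w*xx).sum()/w.sum(),(w*yy).sum()/w.sum()))
    Q=[[wray(s,im,*p,z)[:2] for p in row] for z in(14,34)]
    L=[np.linalg.norm(q[0]-q[1]) for q in Q];print("z for 36mm",14+20*(36-L[0])/(L[1]-L[0]))
    D+= [wray(s,im,*p,24)[:2] for p in row]
D=np.array(D);c=D.mean(0);d=np.linalg.svd(D-c)[2][0];d*=np.sign(d[1])
print("centre",c,"yaw",np.arctan2(d[1],d[0]),((D-c)@d).round(2))
sc=pickle.load(open("s7.pkl","rb"))["frame"];s0=pickle.load(open("scene.pkl","rb"))["frame"]
print("bystander diff",np.abs(sc[225:310,220:450].astype(int)-s0[225:310,220:450]).max())
E
```

```text
z for 36mm 24.37300347808439
z for 36mm 24.42756047335809
z for 36mm 23.321145098642642
z for 36mm 24.240640125697666
centre [ 505.39626954 -106.62269362] yaw 1.5048689287994401 [ 30.01  29.94   9.99   9.94  -9.94 -10.02 -29.94 -29.98]
bystander diff 12
```

Every dot row gives a top height of about 24 mm, which is 16 + 8, so the plate is flat and home. The bystanders are unchanged, so I'll hand in.

```bash
python3 -c "
from workcell import order,get_state
print(order.close_job(),get_state()['t'])"
```

```text
the job is handed in; nothing more can be done
the job is handed in; nothing more can be done
```

The plate is in the bolt counter's bracket, wide ear in the wide slot and narrow ear in the narrow slot, and the gripper has let go and moved clear. I handed the job in after about 16 s on the robot's clock, within the 45 s limit. I gripped the plate by its rib, turned it about 165°, and pressed it down between the clips until it stopped hard, with up to about 28 N vertically (31 N in all) at the wrist.

**Last checks:**
- **Height:** the plate's dots put its top at 23.3–24.4 mm, against 24 mm when fully home, and it looks level.
- **Direction:** its direction matches the bracket's within about 0.005 rad.
- **Slots:** the last picture shows both ears between their clips.
- **Loose fittings:** their part of the scene picture is unchanged apart from noise.

**What disagreed:**
- **Plate position:** its centre measured about 2 mm further towards the wide slot than my bracket estimate, within the 3 mm play.
- **Camera difference:** the top camera was about 3 mm off the wrist camera, so I used the wrist camera.
- **Push force:** the wrist force showed little of the expected 5–12 N on the way down, and rose only at the hard stop.
- **Back-off:** before releasing I backed off too far and lifted the plate about 1 mm, so I pressed it home again and let go while still pressing.

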